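# Nudge the movement-holder plate onto its two locating pins

## Task

The brass movement-holder plate lies crooked on the assembly fixture, half on the grey ledge and half on the tips of two locating pins. Nudge it gently along with the fingertips, without ever lifting it, until both of its holes drop over the pins and it sits flat on the fixture's lower seat. Leave the other things on the bench where they are.

Things in the scene. Friction and masses are not known exactly. Their poses are not given: they have to be found in the camera images.
- fixture: Fixed fixture, 180 mm (x) by 200 mm (y), turned by up to 0.4 rad; origin at the centre of its underside, on the bench; z up. Rear part (x -90 to -35 mm, nearer the robot): grey ledge, top 30 mm above the bench. The rest (x -35 to +90 mm): bare metal seat, top 20 mm above the bench, with two pins at x = +41 mm, y = +45 and -45 mm. Red lines on the seat mark the seated plate's corners.
- plate: Loose brass plate 100 mm (x) by 140 mm (y), 8 mm thick, 0.2 to 0.4 kg; origin at the centre of its underside; z up. Two 10 mm through holes at x = +22, y = +45 and -45 mm. A grey ring, 48 mm across, 5 mm high, stands on it at x = -10, y = 0. It starts with its underside level with the ledge top, rear (-x) edge on the ledge, front on the pin tips; it slides under 1 to 5 N.
- seat (a point): Where the plate's origin belongs: on the seat, 20 mm above the bench, at fixture x = +19 mm, y = 0; axes as the fixture's, to which the seated plate's axes are parallel, its rear edge 4 mm ahead of the ledge. The plate starts 12 to 21 mm short of this along the fixture's x, up to 10 mm to either side, turned by up to 0.1 rad.
- pin_left (a point): Foot of the steel pin at fixture y = +45 mm, on the seat, 20 mm above the bench; axes as the fixture's. The pin is 8 mm thick for 4 mm, then a cone to a 3 mm wide tip 10 mm above the seat, level with the ledge; it draws a hole in from about 3 mm off centre and leaves 1 mm of play.
- pin_right (a point): The same for the like pin at fixture y = -45 mm.
- hole_left (a point): Centre of the plate's hole at plate y = +45 mm, at the underside; it belongs on pin_left.
- hole_right (a point): Centre of the plate's hole at plate y = -45 mm, at the underside; it belongs on pin_right.
- dish: Bystander: loose clear round dish of tiny screws, 60 mm across, 12 mm high, beside the fixture on its -y side; origin at the centre of its underside.
- holder: Bystander: loose grey plastic ring with two lugs, 52 mm across (74 mm over the lugs), 12 mm high, beside the fixture on its +y side; origin at the centre of its underside.
- tube: Bystander: loose polished steel tube standing upright, 44 mm across, 36 mm high, beside the fixture on its -y side; origin at the centre of its underside.
- driver: Bystander: loose red-handled screwdriver, 150 mm long, lying on the bench left of the fixture; its origin lies on it, x along its length.
- case: Bystander: loose black rounded box, 60 x 115 x 48 mm high, left of the fixture; origin at the centre of its underside.
- oiler: Bystander: loose small amber jar with a blue cap, 36 mm across, 50 mm high, right of the fixture; origin at the centre of its underside.
- tweezers: Bystander: loose steel tweezers, 130 mm long, 4 mm thick, lying right of the fixture; origin at the middle of the underside.
Mind the look-alikes: they are no part of the job. There is more than one size of the plate; the job needs the largest.

How it is judged:
By the outcome, as a careful person would: the job done as asked, in the order asked, and still so for the second after the job is handed in, with the robot touching nothing.
It also fails if it takes over 64 s, if anything falls off the work surface, if the arm or the gripper's body presses on something with over 40 N, if the wrist force passes 120 N, or if a joint passes its speed limit or range.

## Robot

A 6-joint arm with a two-finger parallel gripper is mounted at the origin on the work surface. World frame = base frame: x ahead of the robot, y to its left, z up, the work surface at z = 0. Lengths are in m, angles in rad, forces in N, time in s.
With the tool pointing down it reaches from about 0.35 to 0.775 m from the base axis. Payload 7.3 kg.
Tool frame: the origin (TCP) lies between the finger pads; the fingertips stand 14 mm ahead of it and the grasp point (between the pads) lies 5 mm behind it; z points along the fingers, y is the direction in which the jaws open and shut (so a half turn about z gives the same grasp; the last joint's range is limited). The gripper opens to 92 mm and grips with 3 to 60 N. Pads are 19 mm wide; open, the fingers measure 130 mm over their backs; the gripper's body (75 mm by 190 mm) begins 47 mm behind the grasp point.
Start: joints at [1.067, 0.342, 1.524, -0, 1.275, -0.146], TCP at [0.184, 0.492, 0.241] pointing down, gripper open.
Joint ranges: [-2.53, 2.53], [-0.77, 2.02], [0.04, 2.7], [-1, 4.14], [0.28, 2.66], [-3.11, 3.11]. Speed limits (rad/s): [2.57, 2.57, 3.14, 3.14, 3.14, 3.14].

## Interface

Orientations are given as [roll, pitch, yaw] about the fixed x, y, z axes, in that order (R = Rz(yaw) Ry(pitch) Rx(roll)).
In Python, from cell import robot gives the robot as it stands.
- The arm moves only by the shell command python3 -m creep 'ROWS' [FORCE]. ROWS is JSON, a list that holds one entry, the list of rows, each a list of 7 numbers: the shift along the tool's x, y, z in cm, then the turn, a rotation vector about the tool's x, y, z in degrees, then the gripper command: -1 is shut, 1 is fully open, values between are in proportion. In form: [[[tx, ty, tz, wx, wy, wz, gripper], ...]]. A call has 1 to 8 rows; each row is the pose to reach, as a shift and turn from the pose measured when the call began, along the tool's axes at that moment; what a row does not reach only later rows make up. A row lasts 1/10 s, in which the tool goes at most 50 mm and 8.59 degrees, less where a joint would pass 70% of its speed; a pose out of reach is approached as far as the arm can. A call with a gripper value outside its range is refused whole. The fingers move at their own pace and stop on an object; FORCE is the grip in N (left out, the last holds). Time passes only in rows, so rows that repeat a pose let the fingers close. It gives the time, the measured TCP pose, the force and the opening at its end, in the units of the state.
- robot.observe(): the state, without advancing time (a new reading comes with each control period).
- robot.read_camera(name): name is "side" or "top" or "wrist"; returns the picture (480x640x3 uint8, red, green, blue); there is no depth.
- robot.camera_params(name): a dict with "camera_matrix" (3x3 intrinsics, pixels), "k1" (the pictures are not rectified: a ray, as slopes to the right and down, at radius r is drawn at 1 + k1 r^2 times it, then the intrinsics apply), "R" (3x3) and "t" (3): a world point X has camera coordinates R X + t. Camera axes: x right, y down, z forward; pixel columns grow to the right and rows downward; lengths in m; the calibration is good to about 2 mm. A picture is of the moment at which its call begins: read the wrist's pose just before it. camera_params takes no time and is no camera call; for the wrist camera it gives the pose at the moment of the call.
- robot.hand_in(): hands the job in, once; it reports no verdict.
Trained networks look in the newest picture that a camera, given by its name, has taken for a name from the list of things; names that differ only in an ending like _2 or _b are one class to them, and where a whole thing is asked for, a point or a joint stands for the part that bears it (a point fixed in the world has none). Each returns a list of dicts, best first, with "score" (0 to 1); they miss things now and then, are a little off and sometimes report something else, mostly with a low value. They report only what shows in the picture. A call takes as long as a camera call. They do not tell look-alikes from the thing itself.
- robot.look_for(camera, label): "centre" ([x, y, z] in m, in the coordinates of the camera as it stood for that picture, good to about 4 mm: the middle of the surface that is visible of it).
- robot.masks_of(camera, label): "mask" (480x640 bool, what is visible of it).
The state is a dict: "time": time; "qpos": joint angles; "qvel": joint speeds; "joint_efforts": joint torques, N m; "tool_pos": TCP position; "tool_rot": TCP orientation; "contact_force": force on the tool from outside, world axes, zero at the start; "torque": the same for the moment, N m; "opening": finger opening in m.
Only numpy, scipy, OpenCV 4.12 (cv2) and the standard library are available. Lean on these libraries where they do the work, as an engineer would, in place of code of your own. Each camera call takes 0.05 s, during which the arm holds its last target.

## Working session

There is one attempt and no reset: what is moved stays moved. The work goes in short steps, Python scripts to look and compute and a shell command to move; the robot and the scene stay as the last step left them, time stands still between calls to the robot, and variables do not carry over. Pictures are saved under pics/ and viewed, and the job is handed in when it is done.

```bash
mkdir -p pics; ls; python3 - <<'E'
from cell import robot
import cv2
s=robot.observe(); print({k:s[k] for k in ('time','tool_pos','tool_rot','opening','contact_force')})
for c in ('top','side'):
    im=robot.read_camera(c); cv2.imwrite(f'pics/{c}0.png',im[:,:,::-1])
    p=robot.camera_params(c); print(c,p)
E
```

```text
pics
{'time': 0.0, 'tool_pos': array([0.1836701 , 0.4914228 , 0.24005179]), 'tool_rot': array([-3.14006038e+00, -1.99310659e-04,  2.78381887e+00]), 'opening': 0.09212854705832046, 'contact_force': array([ 0.92915448, -0.27488724, -0.42890954])}
top {'camera_matrix': array([[548.12912618,   0.        , 319.29764421],
       [  0.        , 548.12912618, 238.99167444],
       [  0.        ,   0.        ,   1.        ]]), 'k1': 0.05270426609534005, 'R': array([[-0.00260071, -0.99998572,  0.00466836],
       [-0.99697359,  0.0022301 , -0.07770904],
       [ 0.07769752, -0.00485633, -0.99696515]]), 't': array([0.00328259, 0.54948484, 1.20952   ])}
side {'camera_matrix': array([[594.13509717,   0.        , 310.42181064],
       [  0.        , 594.13509717, 231.2690484 ],
       [  0.        ,   0.        ,   1.        ]]), 'k1': -0.1540075029153511, 'R': array([[ 0.99917682, -0.0397566 ,  0.00806868],
       [-0.01561077, -0.56039536, -0.8280781 ],
       [ 0.03744322,  0.82727048, -0.56055468]]), 't': array([-0.53637681,  0.06918369,  1.34734493])}
```

View pics/top0.png

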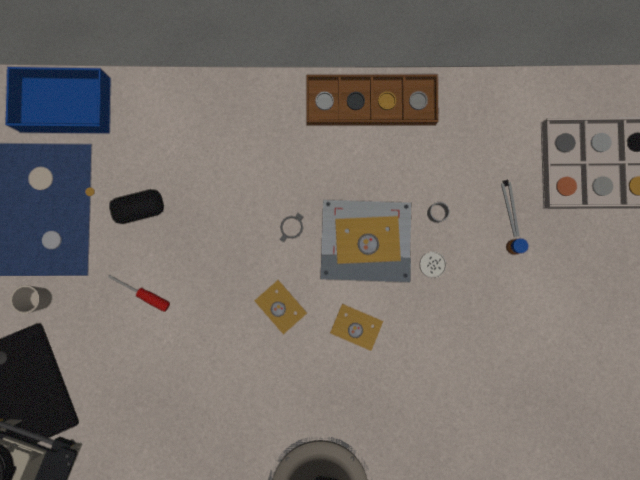

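View pics/side0.png

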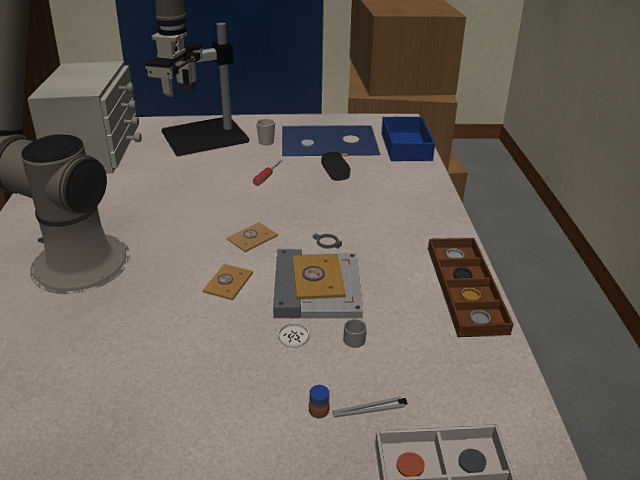

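The largest plate is the one on the fixture at top (368,240). The two at (280,307) and (357,327) are smaller and lie on the bench, so they are look-alikes. I'll check this in an enlarged crop.

```bash
cat > h.py <<'E'
import numpy as np, cv2
from cell import robot
def ray(p,uv):
    K=p['camera_matrix'];k=p['k1']
    d=np.array([(uv[0]-K[0,2])/K[0,0],(uv[1]-K[1,2])/K[1,1]]);u=d.copy()
    for _ in range(30): u=d/(1+k*(u@u))
    return u
def px2w(p,uv,z):
    u=ray(p,uv); d=p['R'].T@np.r_[u,1]; c=-p['R'].T@p['t']
    return c+d*(z-c[2])/d[2]
def w2px(p,X):
    c=p['R']@np.asarray(X,float)+p['t']; u=c[:2]/c[2]; u=u*(1+p['k1']*(u@u))
    K=p['camera_matrix']; return np.array([K[0,0]*u[0]+K[0,2],K[1,1]*u[1]+K[1,2]])
E
python3 - <<'E'
from h import *
im=cv2.imread('pics/top0.png')
cv2.imwrite('pics/top0c.png',cv2.resize(im[180:355,240:460],None,fx=3.4,fy=3.4,interpolation=cv2.INTER_CUBIC))
p=robot.camera_params('top')
for uv in [(321,200),(411,201),(411,282),(320,280)]: print(px2w(p,uv,.025))
for l in ('plate','fixture','hole_left'):
    for d in robot.look_for('top',l): print(l,d['score'],p['R'].T@(np.array(d['centre'])-p['t']))
E
```

```text
[ 0.63723263 -0.00208983  0.025     ]
[ 0.63445073 -0.20449533  0.025     ]
[ 0.45284881 -0.20164972  0.025     ]
[0.45766975 0.00064604 0.025     ]
plate 0.88 [ 0.35523433 -0.08331003  0.00694649]
plate 0.83 [ 0.54847201 -0.10366859  0.03785324]
plate 0.61 [0.39922517 0.09115591 0.00220281]
plate 0.31 [ 0.61057979 -0.26569137  0.02522738]
fixture 0.69 [ 0.53773137 -0.09702329  0.02013267]
hole_left 0.68 [ 0.34820376 -0.07929059  0.00718142]
hole_left 0.64 [ 0.54751879 -0.10476926  0.03718249]
hole_left 0.61 [0.39938957 0.09016351 0.00392563]
```

View pics/top0c.png

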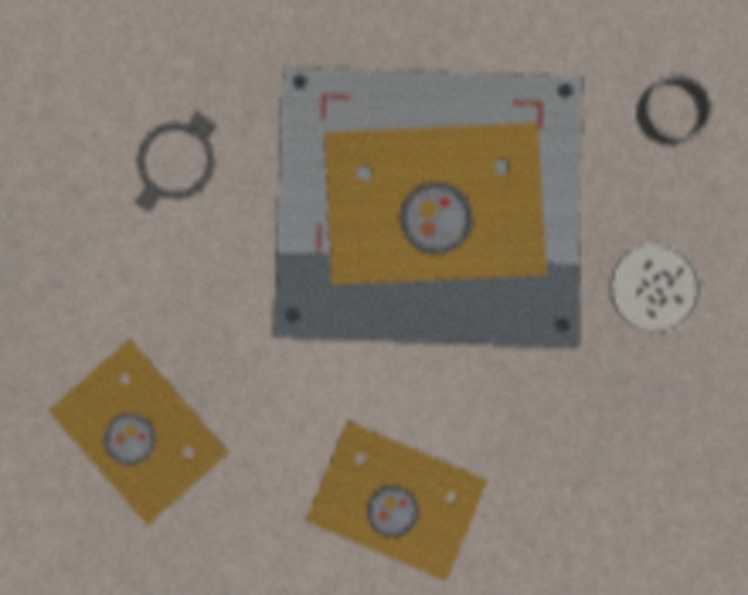

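The plate on the fixture measures about 139 mm wide with its rear edge on the ledge. The two on the bench are clearly smaller. Next I'll move the wrist camera over the fixture.

```bash
python3 -m creep '[[[-50,-45,0,0,0,-19,1],[-50,-45,0,0,0,-19,1],[-50,-45,0,0,0,-19,1],[-50,-45,0,0,0,-19,1],[-50,-45,0,0,0,-19,1],[-50,-45,0,0,0,-19,1],[-50,-45,0,0,0,-19,1],[-50,-45,0,0,0,-19,1]]]'
```

```text
time: 1.05
tool_pos: [0.3655, 0.1423, 0.241]
tool_rot: [-3.141, 0.0, 3.116]
contact_force: [1.8, 1.4, 0.6]
opening: 0.0919
```

```bash
python3 -m creep '[[[-12,-24,0,0,0,0,1],[-12,-24,0,0,0,0,1],[-12,-24,0,0,0,0,1],[-12,-24,0,0,0,0,1],[-12,-24,0,0,0,0,1],[-12,-24,0,0,0,0,1],[-12,-24,0,0,0,0,1],[-12,-24,0,0,0,0,1]]]'
python3 - <<'E'
from h import *
import json
p=robot.camera_params('wrist'); im=robot.read_camera('wrist'); cv2.imwrite('pics/w1.png',im[:,:,::-1])
json.dump({k:np.asarray(v).tolist() for k,v in p.items()},open('w1.json','w'))
print(-p['R'].T@p['t'],p['R'][2],robot.observe()['tool_pos'])
E
```

```text
time: 1.85
tool_pos: [0.4788, -0.1004, 0.2407]
tool_rot: [3.141, -0.001, 3.115]
contact_force: [0.3, 1.2, 0.9]
opening: 0.092
[ 0.40783625 -0.09908475  0.38479489] [ 0.26811785 -0.00607484 -0.96336697] [ 0.47860714 -0.09978239  0.24091479]
```

View pics/w1.png

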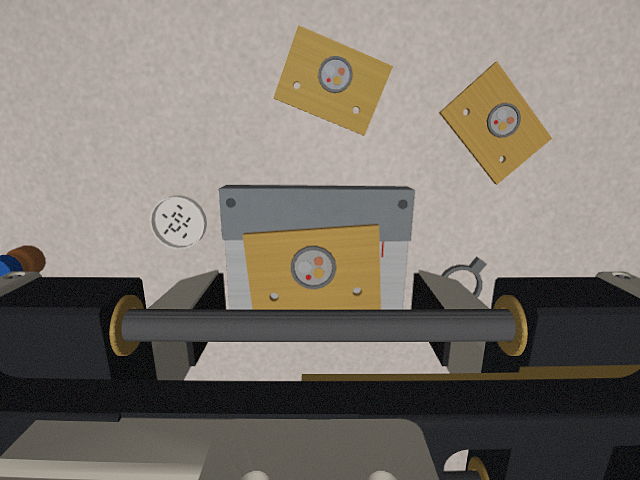

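The camera sits behind the tool and sees the ledge and the plate's rear, but the gripper hides the front. I'll back off about 8 cm.

```bash
python3 -m creep '[[[8,0,0,0,0,0,1],[8,0,0,0,0,0,1],[8,0,0,0,0,0,1],[8,0,0,0,0,0,1]]]'
python3 - <<'E'
from h import *
import json
p=robot.camera_params('wrist'); im=robot.read_camera('wrist'); cv2.imwrite('pics/w2.png',im[:,:,::-1])
json.dump({k:np.asarray(v).tolist() for k,v in p.items()},open('w2.json','w'))
cv2.imwrite('pics/w2c.png',cv2.resize(im[140:340,200:440,::-1],None,fx=3.3,fy=2.97,interpolation=cv2.INTER_CUBIC))
E
```

```text
time: 2.3
tool_pos: [0.3986, -0.0967, 0.2417]
tool_rot: [-3.141, 0.001, 3.117]
contact_force: [0.2, -0.2, 0.5]
opening: 0.0918
```

View pics/w2.png

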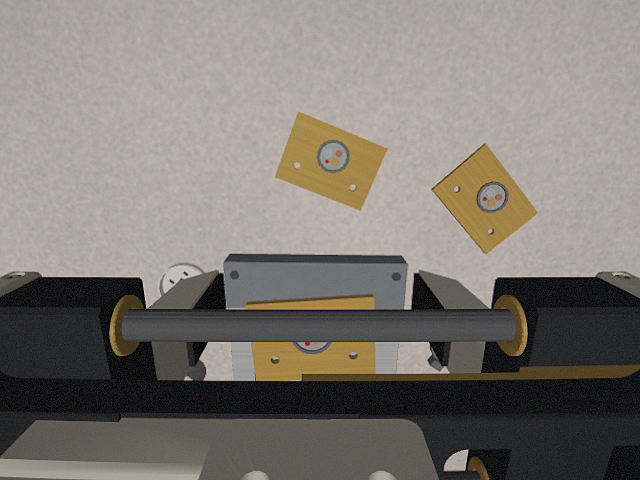

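```bash
python3 -m creep '[[[-16.5,0.6,0,0,0,0,1],[-16.5,0.6,0,0,0,0,1],[-16.5,0.6,0,0,0,0,1],[-16.5,0.6,0,0,0,0,1],[-16.5,0.6,0,0,0,0,1],[-16.5,0.6,0,0,0,0,1]]]'
python3 - <<'E'
from h import *
import json
p=robot.camera_params('wrist'); im=robot.read_camera('wrist'); cv2.imwrite('pics/w3.png',im[:,:,::-1])
json.dump({k:np.asarray(v).tolist() for k,v in p.items()},open('w3.json','w'))
cv2.imwrite('pics/w3c.png',cv2.resize(im[100:310,200:440,::-1],None,fx=3.3,fy=2.8,interpolation=cv2.INTER_CUBIC))
E
```

```text
time: 2.95
tool_pos: [0.5642, -0.0944, 0.2411]
tool_rot: [3.141, 0.0, 3.118]
contact_force: [-0.3, 0.6, -0.1]
opening: 0.092
```

View pics/w3.png

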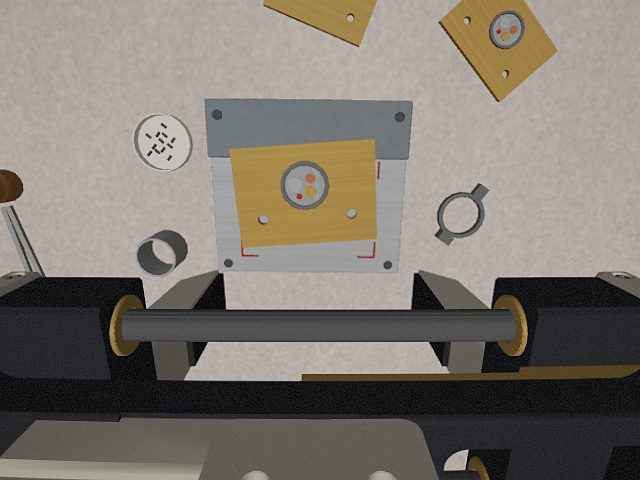

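View pics/w3c.png

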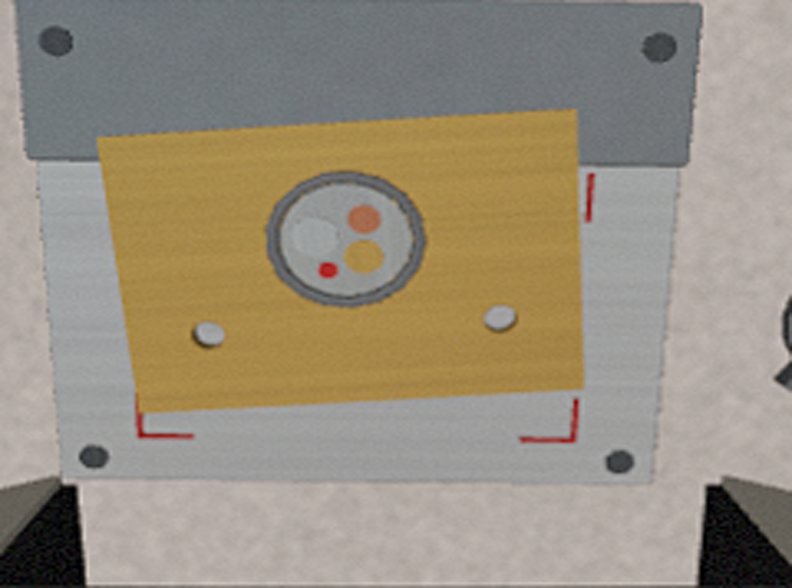

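The view shows the plate with holes at about (263,219) and (351,213), plus the fixture corners and red marks. I'll fit both poses by reprojection.

```bash
cat > fit.py <<'E'
from h import *
import json
from scipy.optimize import least_squares
def load(f): return {k:np.array(v) for k,v in json.load(open(f)).items()}
def xf(q,P): 
    c,s=np.cos(q[2]),np.sin(q[2]); P=np.asarray(P,float)
    return np.c_[q[0]+c*P[:,0]-s*P[:,1],q[1]+s*P[:,0]+c*P[:,1],P[:,2]]
def fit(p,P,uv,q0):
    f=lambda q:(np.array([w2px(p,X) for X in xf(q,P)])-uv).ravel()
    r=least_squares(f,q0,loss='soft_l1'); return r.x,f(r.x).reshape(-1,2)
def order(img,roi):
    """brass quad corners: returns image TL,TR,BR,BL subpixel by line fits"""
    x0,y0,x1,y1=roi; hsv=cv2.cvtColor(img,cv2.COLOR_BGR2HSV)
    m=cv2.inRange(hsv,(12,90,60),(30,255,255)); z=np.zeros_like(m); z[y0:y1,x0:x1]=m[y0:y1,x0:x1]
    z=cv2.morphologyEx(z,cv2.MORPH_OPEN,np.ones((3,3)))
    cs,_=cv2.findContours(z,cv2.RETR_EXTERNAL,cv2.CHAIN_APPROX_NONE); c=max(cs,key=cv2.contourArea)[:,0].astype(float)
    q=cv2.approxPolyDP(c.astype(np.int32),8,True)[:,0].astype(float)
    b=cv2.minAreaRect(c.astype(np.float32)); bq=cv2.boxPoints(b) if len(q)!=4 else q
    s=bq.sum(1);d=bq[:,0]-bq[:,1]
    Q=np.array([bq[s.argmin()],bq[d.argmax()],bq[s.argmax()],bq[d.argmin()]])
    L=[]
    for i in range(4):
        a,e=Q[i],Q[(i+1)%4]; t=(e-a)/np.hypot(*(e-a)); n=np.array([-t[1],t[0]]); l=np.hypot(*(e-a))
        k=(abs((c-a)@n)<4)&((c-a)@t>.1*l)&((c-a)@t<.9*l)
        vx,vy,px,py=cv2.fitLine(c[k].astype(np.float32),cv2.DIST_HUBER,0,.01,.01).ravel(); L.append(np.cross([px,py,1],[px+vx,py+vy,1]))
    o=[]
    for i in range(4):
        h=np.cross(L[i-1],L[i]); o.append(h[:2]/h[2])
    return np.array(o),len(q)
E
python3 - <<'E'
from fit import *
p=load('w3.json')
cr=lambda a,b:(200+a/3.3,100+b/2.8)
uv=np.array([(205,98.5),(412,101),cr(29,159),cr(688,165),cr(64,480),cr(652,485),cr(140,436),cr(576,440)])
P=np.array([(-90,-100,30),(-90,100,30),(-35,-100,30),(-35,100,30),(90,-100,20),(90,100,20),(69,-70,20),(69,70,20)])/1e3
F,r=fit(p,P,uv,[.54,-.1,0]); print('F',F.round(4)); print(r.round(1).tolist())
Q,n=order(cv2.imread('pics/w3.png'),(200,100,440,300)); print(Q.round(1).tolist(),n)
PP=np.array([(-50,-70,38),(-50,70,38),(50,70,38),(50,-70,38)])/1e3
q,r=fit(p,PP,Q,[.54,-.1,0]); print('plate',q.round(4)); print(r.round(1).tolist())
H=np.array([(22,-45,38),(22,45,38)])/1e3; print([w2px(p,X).round(1) for X in xf(q,H)])
c,s=np.cos(F[2]),np.sin(F[2]); d=q[:2]-F[:2]
print('in fixture', c*d[0]+s*d[1],-s*d[0]+c*d[1],q[2]-F[2])
json.dump(F.tolist(),open('F.json','w'))
E
```

```text
F [ 0.5482 -0.1041 -0.0341]
[[-1.1, 0.2], [1.7, -0.0], [-1.0, 0.7], [0.9, 0.7], [-0.7, 0.2], [0.6, 0.2], [2.2, -1.7], [-2.3, -1.8]]
[[229.4, 148.9], [373.6, 138.8], [375.5, 237.9], [242.3, 246.5]] 4
plate [ 0.5484 -0.1073  0.0438]
[[-0.8, -0.5], [0.6, -0.6], [1.1, 0.7], [-0.8, 0.8]]
[array([262.5, 219.4]), array([351.2, 213.6])]
in fixture 0.0002356557455509572 -0.0031765478034514343 0.07789745118332153
```

Plate pose in the fixture frame is about (+0.2, −3.2) mm with +0.078 rad of yaw, so it is 18.8 mm short, which fits the description. The predicted hole pixels match what I saw.

The plan is to square it up and advance it by pushing the rear edge with both open fingertips, at a tip height of about 33 mm.

```bash
python3 -m creep '[[[8.6,-1.2,0,0,0,0.6,1],[8.6,-1.2,0,0,0,0.6,1],[8.6,-1.2,0,0,0,0.6,1],[8.6,-1.2,5,0,0,0.6,1],[8.6,-1.2,10,0,0,0.6,1],[8.6,-1.2,15,0,0,0.6,1],[8.6,-1.2,17,0,0,0.6,1],[8.6,-1.2,17,0,0,0.6,1]]]'
python3 - <<'E'
from h import *
im=robot.read_camera('wrist'); cv2.imwrite('pics/w4.png',im[:,:,::-1])
print(robot.observe()['tool_pos'],robot.observe()['tool_rot'])
E
```

```text
time: 3.8
tool_pos: [0.4757, -0.1039, 0.0693]
tool_rot: [3.14, -0.005, 3.107]
contact_force: [1.2, 0.1, 0.2]
opening: 0.0915
[ 0.47711791 -0.10443738  0.07123017] [ 3.14094406e+00 -1.03653877e-03  3.10688897e+00]
```

View pics/w4.png

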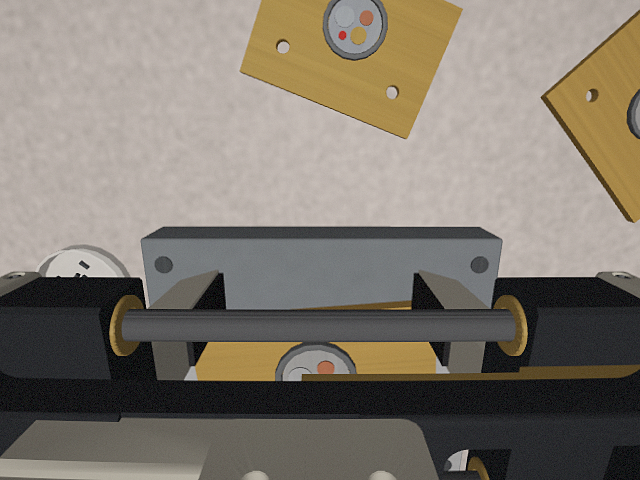

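```bash
python3 -m creep '[[[0,0,1.2,0,0,0,1],[0,0,2.3,0,0,0,1],[0,0,2.3,0,0,0,1],[0,0,2.3,0,0,0,1]]]'
python3 - <<'E'
from h import *
im=robot.read_camera('side'); cv2.imwrite('pics/s5.png',cv2.resize(im[200:340,230:410,::-1],None,fx=4,fy=4,interpolation=cv2.INTER_CUBIC))
print(robot.observe()['tool_pos'],robot.observe()['tool_rot'],robot.observe()['contact_force'])
E
```

```text
time: 4.25
tool_pos: [0.4772, -0.1044, 0.0484]
tool_rot: [3.141, -0.001, 3.107]
contact_force: [0.0, 0.6, 0.3]
opening: 0.0919
[ 0.47736521 -0.10447833  0.04862212] [ 3.14116033e+00 -3.63656648e-04  3.10696509e+00] [ 1.08090841  0.65678752 -0.24433642]
```

View pics/s5.png

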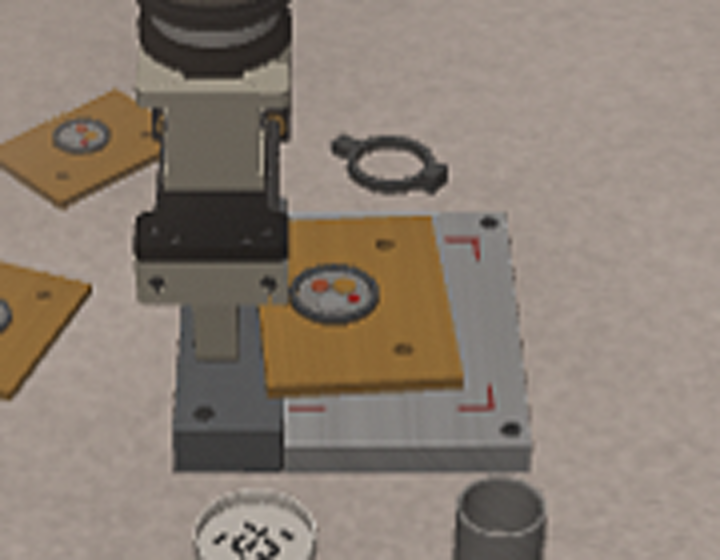

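```bash
python3 -m creep '[[[-0.5,0,0.1,0,0,0,1],[-0.8,0,0.1,0,0,0,1],[-1.0,0,0.1,0,0,0,1],[-1.2,0,0.1,0,0,0,1],[-1.4,0,0.1,0,0,0,1],[-1.6,0,0.1,0,0,0,1],[-1.8,0,0.1,0,0,0,1],[-1.8,0,0.1,0,0,0,1]]]'
python3 - <<'E'
from h import *
im=robot.read_camera('side'); cv2.imwrite('pics/s6.png',cv2.resize(im[200:340,230:410,::-1],None,fx=4,fy=4,interpolation=cv2.INTER_CUBIC))
print(robot.observe()['tool_pos'],robot.observe()['tool_rot'],robot.observe()['contact_force'])
E
```

```text
time: 5.1
tool_pos: [0.4959, -0.1052, 0.0476]
tool_rot: [3.141, 0.0, 3.107]
contact_force: [-1.9, 0.1, 0.5]
opening: 0.0917
[ 0.49586681 -0.10524827  0.04760826] [3.14140640e+00 6.20042976e-04 3.10690129e+00] [-1.64162388  0.683741    0.19611425]
```

View pics/s6.png

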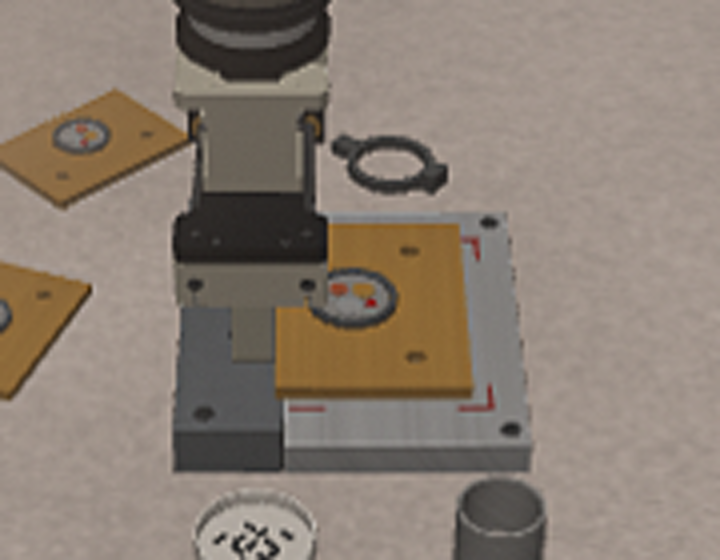

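The plate is now squared up. I'll retreat and measure its lateral offset with the wrist camera.

```bash
python3 -m creep '[[[0.6,0,0,0,0,0,1],[0.6,0,-4,0,0,0,1],[0,0,-9,0,0,0,1],[-3,0,-14,0,0,0,1],[-6.5,0,-19,0,0,0,1],[-6.5,0,-19,0,0,0,1],[-6.5,0,-19,0,0,0,1]]]'
cat > meas.py <<'E'
import sys
from fit import *
n=sys.argv[1]; z=float(sys.argv[2]) if len(sys.argv)>2 else .038
p=robot.camera_params('wrist'); im=robot.read_camera('wrist'); cv2.imwrite(f'pics/{n}.png',im[:,:,::-1])
json.dump({k:np.asarray(v).tolist() for k,v in p.items()},open(n+'.json','w'))
cv2.imwrite(f'pics/{n}c.png',cv2.resize(im[100:310,200:440,::-1],None,fx=3.3,fy=2.8,interpolation=cv2.INTER_CUBIC))
Q,k=order(cv2.imread(f'pics/{n}.png'),(190,100,440,300)); print(Q.round(1).tolist(),k)
PP=np.array([(-50,-70,0),(-50,70,0),(50,70,0),(50,-70,0)])/1e3+[0,0,z]
q,r=fit(p,PP,Q,[.54,-.1,0]); print('plate',q.round(4)); print(r.round(1).tolist())
F=json.load(open('F.json'))
c,s=np.cos(F[2]),np.sin(F[2]); d=q[:2]-F[:2]
print('in fixture mm', 1e3*(c*d[0]+s*d[1]),1e3*(-s*d[0]+c*d[1]),q[2]-F[2]); print(robot.observe()['tool_pos'],robot.observe()['tool_rot'])
E
python3 meas.py w7
```

```text
time: 5.85
tool_pos: [0.563, -0.108, 0.2403]
tool_rot: [-3.14, 0.008, 3.107]
contact_force: [0.3, -0.0, -0.1]
opening: 0.0919
[[243.0, 153.0], [386.9, 153.0], [381.6, 251.0], [248.7, 251.0]] 4
plate [ 0.5578 -0.1116 -0.034 ]
[[-0.8, -0.2], [0.8, -0.2], [1.0, 0.4], [-0.9, 0.3]]
in fixture mm 9.841383359782546 -7.157942519979371 3.38600289879476e-05
[ 0.5610488  -0.10762352  0.23791078] [-3.14119273e+00  2.61263508e-03  3.10718338e+00]
```

View pics/w7c.png

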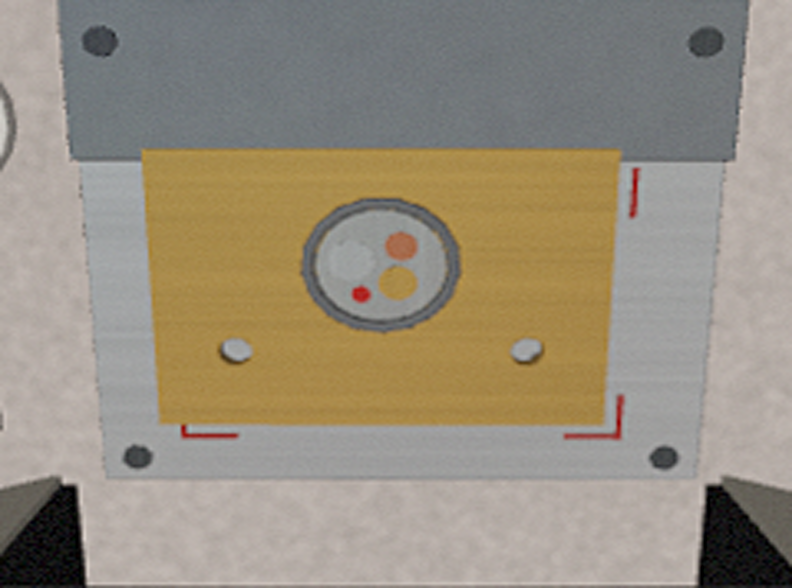

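```bash
python3 meas.py w8; python3 - <<'E'
import cv2
im=cv2.imread('pics/w8.png'); cv2.imwrite('pics/w8d.png',cv2.resize(im[90:290,195:435],None,fx=3.3,fy=3,interpolation=cv2.INTER_CUBIC))
E
```

```text
[[242.0, 156.0], [386.6, 156.0], [381.2, 254.0], [247.7, 254.0]] 4
plate [ 0.5574 -0.1116 -0.0345]
[[-0.8, -0.4], [0.7, -0.4], [1.0, 0.6], [-0.9, 0.5]]
in fixture mm 9.38761725564095 -7.167409121732897 -0.00044565984224376187
[ 0.55980409 -0.10739531  0.23644328] [ 3.14102553e+00 -9.05306168e-04  3.10690924e+00]
```

View pics/w8d.png

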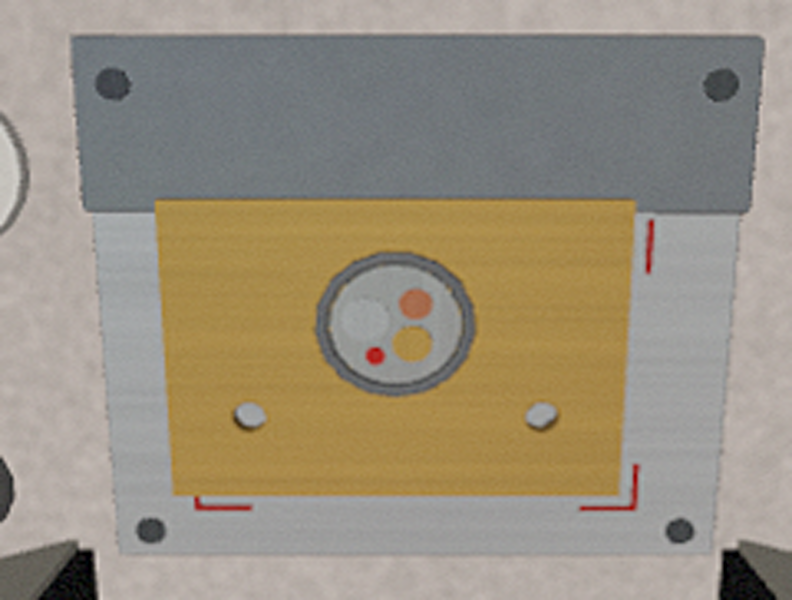

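```bash
python3 - <<'E'
from fit import *
p=load('w8.json')
cr=lambda a,b:(195+a/3.3,90+b/3)
uv=np.array([cr(71,36),cr(764,38),cr(85,212),cr(750,212),cr(120,553),cr(713,553)])-.3
P=np.array([(-90,-100,30),(-90,100,30),(-35,-100,30),(-35,100,30),(90,-100,20),(90,100,20)])/1e3
F,r=fit(p,P,uv,[.54,-.1,0]); print('F',F.round(4)); print(r.round(1).tolist())
q=np.array([.5574,-.1116,-.0345]);c,s=np.cos(F[2]),np.sin(F[2]); d=q[:2]-F[:2]
print(1e3*(c*d[0]+s*d[1]),1e3*(-s*d[0]+c*d[1]),q[2]-F[2])
E
```

```text
F [ 0.5477 -0.1045 -0.0346]
[[-0.7, -0.4], [1.0, -0.9], [-0.8, 0.1], [0.8, 0.2], [-0.5, 0.9], [0.4, 0.9]]
9.977175016223272 -6.777854045755497 0.00012246470514321733
```

Consistent estimates put the plate at about (9.7, −6.7) mm with yaw ≈ 0. It needs about +6.7 mm sideways. I'll turn the jaws 90° and push the −y side with two part-closed fingers.

```bash
python3 - <<'E'
from cell import robot
s=robot.observe(); print(s['qpos'].round(3),s['tool_pos'],s['tool_rot'])
p=robot.camera_params('top')
robot.read_camera('top')
for l in ('dish','tube'):
    for d in robot.look_for('top',l)[:2]: print(l,d['score'],p['R'].T@(d['centre']-p['t']))
E
```

```text
[-0.324  0.429  1.403  0.     1.311 -1.86 ] [ 0.55980409 -0.10739531  0.23644328] [ 3.14102553e+00 -9.05306168e-04  3.10690924e+00]
dish 0.57 [ 0.4877895  -0.27127987  0.00214397]
```

```bash
python3 -m creep '[[[0.2,-9.2,0,0,0,45,0.1],[0.2,-9.2,0,0,0,45,0.1],[0.2,-9.2,0,0,0,45,0.1],[0.2,-9.2,0,0,0,45,0.1],[0.2,-9.2,0,0,0,45,0.1],[0.2,-9.2,0,0,0,45,0.1],[0.2,-9.2,0,0,0,45,0.1]]]'
python3 -m creep '[[[0,0,0,0,0,45,0.1],[0,0,0,0,0,45,0.1],[0,0,0,0,0,45,0.1],[0,0,0,0,0,45,0.1],[0,0,0,0,0,45,0.1],[0,0,0,0,0,45,0.1],[0,0,0,0,0,45,0.1]]]'
```

```text
time: 6.8
tool_pos: [0.5532, -0.1991, 0.2346]
tool_rot: [-3.14, -0.005, 2.321]
contact_force: [-0.3, -0.8, -0.9]
opening: 0.051
time: 7.5
tool_pos: [0.5528, -0.1989, 0.2339]
tool_rot: [-3.135, -0.003, 1.536]
contact_force: [-0.2, 0.3, -0.0]
opening: 0.0507
```

```bash
python3 -m creep '[[[0,0.2,5,0,0,0,0.1],[0,0.2,10,0,0,0,0.1],[0,0.2,14,0,0,0,0.1],[0,0.2,16,0,0,0,0.1],[0,0.2,16,0,0,0,0.1],[0,0.2,16,0,0,0,0.1]]]'
python3 - <<'E'
from h import *
im=robot.read_camera('side'); cv2.imwrite('pics/s9.png',cv2.resize(im[200:360,230:410,::-1],None,fx=3.7,fy=3.7,interpolation=cv2.INTER_CUBIC))
print(robot.observe()['tool_pos'],robot.observe()['tool_rot'],robot.observe()['contact_force'])
E
```

```text
time: 8.1
tool_pos: [0.554, -0.1986, 0.0742]
tool_rot: [-3.136, -0.003, 1.538]
contact_force: [0.3, -0.1, 0.4]
opening: 0.0504
[ 0.55458351 -0.1989222   0.07516914] [-3.13743950e+00 -1.74844880e-03  1.53728434e+00] [ 0.76398113  0.08519027 -0.38259696]
```

View pics/s9.png

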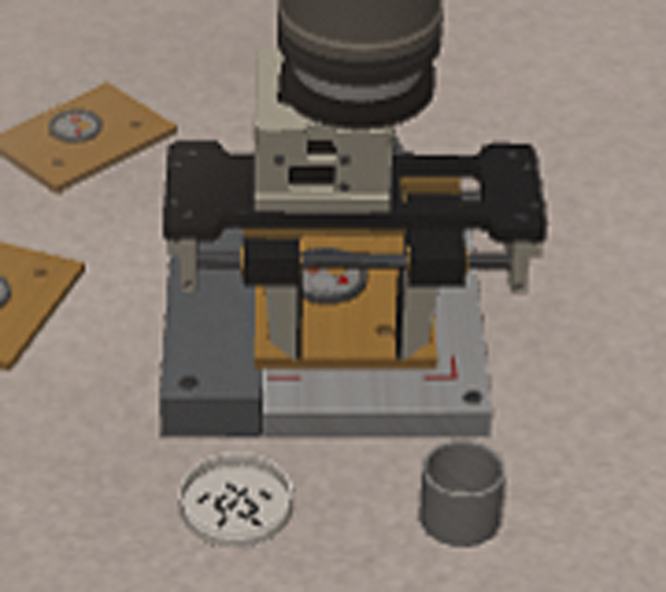

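```bash
python3 -m creep '[[[0,0,1.5,0,0,0,0.1],[0,0,2.7,0,0,0,0.1],[0,0,2.7,0,0,0,0.1],[0,0,2.7,0,0,0,0.1]]]'
python3 - <<'E'
from h import *
im=robot.read_camera('side'); cv2.imwrite('pics/s10.png',cv2.resize(im[200:360,230:410,::-1],None,fx=3.7,fy=3.7,interpolation=cv2.INTER_CUBIC))
print(robot.observe()['tool_pos'],robot.observe()['tool_rot'],robot.observe()['contact_force'])
E
```

```text
time: 8.55
tool_pos: [0.5547, -0.199, 0.0487]
tool_rot: [-3.138, -0.002, 1.538]
contact_force: [0.2, -0.4, 0.0]
opening: 0.0509
[ 0.55485315 -0.1990466   0.04893118] [-3.13841566e+00 -1.31614935e-03  1.53741657e+00] [-1.05212687 -0.26095833 -0.49415685]
```

View pics/s10.png

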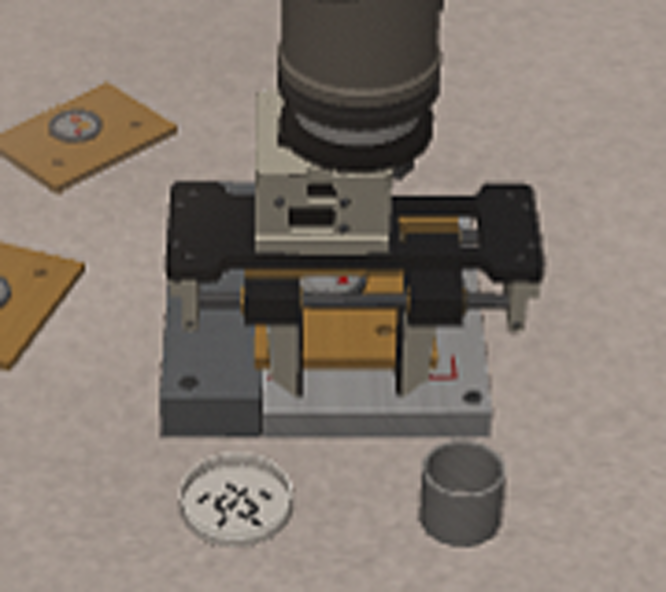

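```bash
python3 -m creep '[[[0.3,0,0.12,0,0,0,0.1],[0.5,0,0.12,0,0,0,0.1],[0.7,0,0.12,0,0,0,0.1],[0.9,0,0.12,0,0,0,0.1],[1.05,0,0.12,0,0,0,0.1],[1.2,0,0.12,0,0,0,0.1],[1.2,0,0.12,0,0,0,0.1],[1.2,0,0.12,0,0,0,0.1]]]'
python3 - <<'E'
from h import *
im=robot.read_camera('side'); cv2.imwrite('pics/s11.png',cv2.resize(im[200:360,230:410,::-1],None,fx=3.7,fy=3.7,interpolation=cv2.INTER_CUBIC))
im=robot.read_camera('wrist'); cv2.imwrite('pics/w11.png',im[:,:,::-1])
print(robot.observe()['tool_pos'],robot.observe()['tool_rot'],robot.observe()['contact_force'])
E
```

```text
time: 9.4
tool_pos: [0.5554, -0.1871, 0.0479]
tool_rot: [-3.139, -0.001, 1.537]
contact_force: [0.2, -1.0, 0.8]
opening: 0.0504
[ 0.55537704 -0.18708623  0.04781025] [-3.13870000e+00 -1.29654882e-03  1.53733565e+00] [ 0.80593905 -1.29988765  0.36877317]
```

View pics/s11.png

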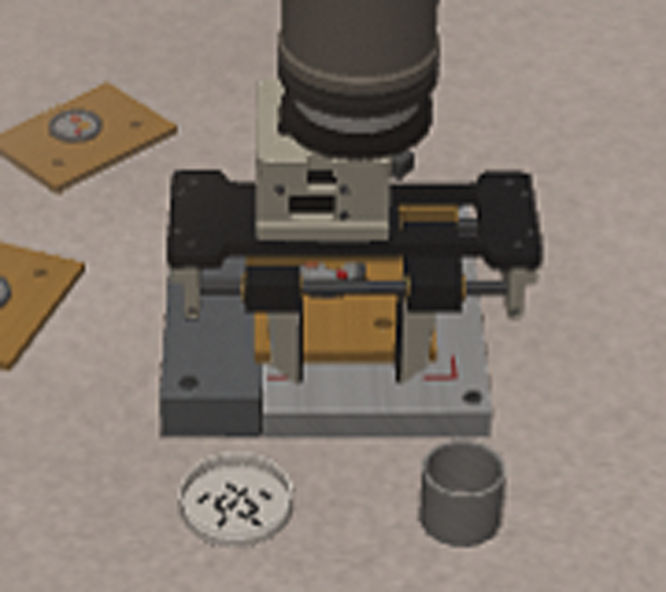

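View pics/w11.png

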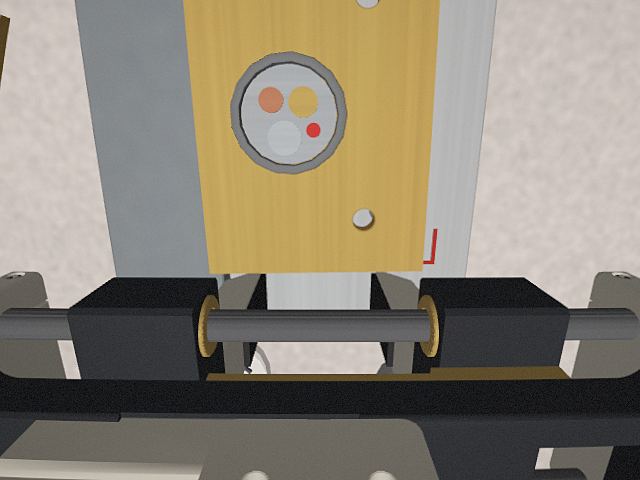

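This low view is useful: plate side edge at row 272, hole_right at (363,218) and the red corner mark at (434,263). I'll measure from it.

```bash
python3 - <<'E'
from fit import *
p=robot.camera_params('wrist')
F=json.load(open('F.json'));c,s=np.cos(F[2]),np.sin(F[2])
def f(uv,z):
    w=px2w(p,uv,z); d=w[:2]-np.array(F[:2]); return (1e3*np.array([c*d[0]+s*d[1],-s*d[0]+c*d[1]])).round(1)
print('edge side',f((215,272.5),.038),f((420,271.5),.038))
print('front edge',f((425,250),.038),f((436,50),.038))
print('rear edge',f((206,250),.038),f((190,60),.038))
print('hole',f((363,218),.038)); print('mark',f((434,263),.02),'ring',f((289,112),.043))
print('ledge rear',f((100,150),.03),'seat front',f((481,150),.02))
im=cv2.imread('pics/w11.png'); cv2.imwrite('pics/w11c.png',cv2.resize(im[180:290,330:450],None,fx=5,fy=5,interpolation=cv2.INTER_CUBIC))
E
```

```text
edge side [-37.2 -72.1] [ 59.  -71.4]
front edge [ 60.5 -60.8] [58.3 23.2]
rear edge [-40.6 -61. ] [-40.6  19.6]
hole [ 31.3 -45.7]
mark [ 71.5 -73.7] ring [-0.5 -1. ]
ledge rear [-88. -16.] seat front [ 89.1 -16.3]
```

View pics/w11c.png

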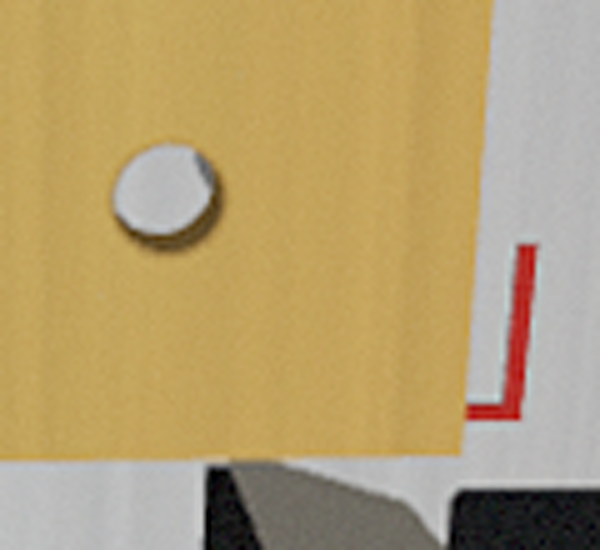

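The plate's y offset is now within about 1 mm. I'll add a 0.5 mm nudge, then retract and re-measure from above.

```bash
python3 -m creep '[[[0.05,0,0,0,0,0,0.1],[0.05,0,0,0,0,0,0.1],[-0.8,0,0,0,0,0,0.1],[-0.8,0,-4,0,0,0,0.1],[-0.8,0,-9,0,0,0,0.1],[-0.8,0,-14,0,0,0,0.1],[-0.8,0,-19,0,0,0,0.1]]]'
python3 -m creep '[[[9,0,0,0,0,-45,1],[9,0,0,0,0,-45,1],[9,0,0,0,0,-45,1],[9,0,0,0,0,-45,1],[9,0,0,0,0,-45,1],[9,0,0,0,0,-45,1]]]'
python3 -m creep '[[[0,0,0,0,0,-45,1],[0,0,0,0,0,-45,1],[0,0,0,0,0,-45,1],[0,0,0,0,0,-45,1],[0,0,0,0,0,-45,1],[0,0,0,0,0,-45,1],[0,0,0,0,0,-45,1]]]'
python3 meas.py w12;python3 - <<'E'
import cv2
im=cv2.imread('pics/w12.png'); cv2.imwrite('pics/w12d.png',cv2.resize(im[90:290,195:435],None,fx=3.3,fy=3,interpolation=cv2.INTER_CUBIC))
E
```

```text
time: 10.2
tool_pos: [0.555, -0.1953, 0.2394]
tool_rot: [-3.137, -0.002, 1.537]
contact_force: [0.9, -0.6, 0.3]
opening: 0.0503
time: 10.8
tool_pos: [0.5577, -0.1053, 0.2393]
tool_rot: [-3.14, -0.006, 2.327]
contact_force: [-0.1, 0.6, 1.3]
opening: 0.0907
time: 11.5
tool_pos: [0.5573, -0.1054, 0.2389]
tool_rot: [3.138, -0.007, 3.113]
contact_force: [-0.5, 0.5, -0.0]
opening: 0.0914
[[245.2, 161.0], [388.6, 161.0], [384.1, 257.5], [250.9, 259.1]] 4
plate [ 0.5568 -0.1057 -0.0242]
[[-0.7, 0.0], [0.9, -0.7], [0.7, 0.9], [-0.8, 0.1]]
in fixture mm 8.593727548325667 -1.3084826803466256 0.009825716512513478
[ 0.55736477 -0.10537905  0.23892411] [ 3.13779819 -0.00640877  3.11135269]
```

View pics/w12d.png

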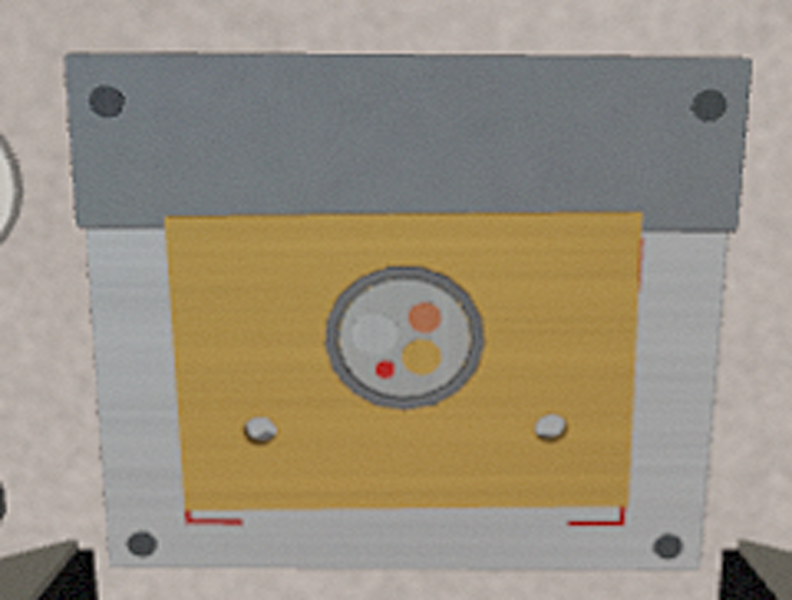

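The plate is at about (9, −0.3) mm with yaw +0.014 rad, which is within the pins' capture range. Next is the final push from behind with both fingertips.

```bash
python3 -m creep '[[[6.9,0.1,0,0,0,0.2,1],[6.9,0.1,0,0,0,0.2,1],[6.9,0.1,4,0,0,0.2,1],[6.9,0.1,9,0,0,0.2,1],[6.9,0.1,14,0,0,0.2,1],[6.9,0.1,17,0,0,0.2,1],[6.9,0.1,17,0,0,0.2,1],[6.9,0.1,17,0,0,0.2,1]]]'
sleep 0; python3 -m creep '[[[0.3,0,0,0,0,0,1],[0.3,0,0,0,0,0,1]]]'
```

```text
time: 12.35
tool_pos: [0.4877, -0.1018, 0.0699]
tool_rot: [3.138, -0.007, 3.107]
contact_force: [0.5, -0.3, 0.6]
opening: 0.0918
time: 12.55
tool_pos: [0.4855, -0.1021, 0.0718]
tool_rot: [3.139, -0.004, 3.107]
contact_force: [0.1, 0.1, -0.2]
opening: 0.092
```

```bash
python3 -m creep '[[[0,0,1.2,0,0,0,1],[0,0,2.3,0,0,0,1],[0,0,2.4,0,0,0,1],[0,0,2.4,0,0,0,1],[0,0,2.4,0,0,0,1]]]'
python3 - <<'E'
from h import *
im=robot.read_camera('side'); cv2.imwrite('pics/s13.png',cv2.resize(im[200:360,230:410,::-1],None,fx=3.7,fy=3.7,interpolation=cv2.INTER_CUBIC))
print(robot.observe()['tool_pos'],robot.observe()['tool_rot'],robot.observe()['contact_force'])
E
```

```text
time: 13.05
tool_pos: [0.4855, -0.102, 0.0477]
tool_rot: [3.139, -0.004, 3.107]
contact_force: [0.2, 0.3, 0.4]
opening: 0.0921
[ 0.4855643  -0.10203055  0.04785836] [ 3.1387851  -0.00335644  3.10676781] [-0.4071212   0.32716027 -0.23681917]
```

View pics/s13.png

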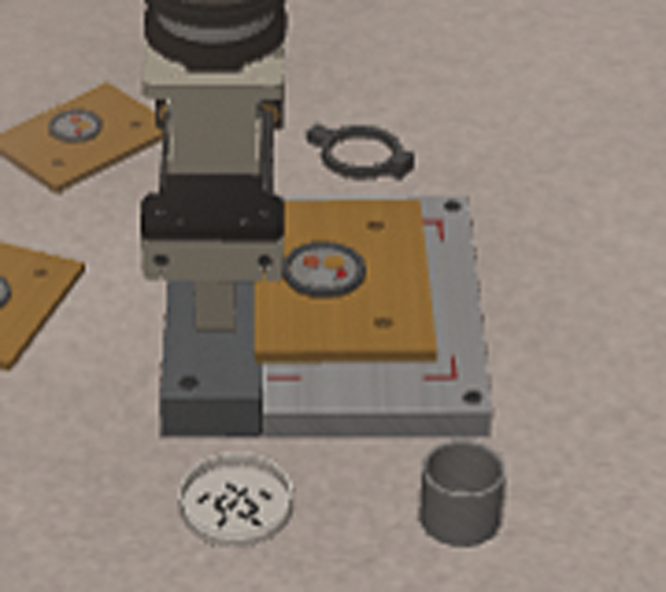

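```bash
python3 -m creep '[[[-0.6,0,0,0,0,0,1],[-0.9,0,0,0,0,0,1],[-1.1,0,0,0,0,0,1],[-1.3,0,0,0,0,0,1],[-1.5,0,0,0,0,0,1],[-1.7,0,0,0,0,0,1],[-1.9,0,0,0,0,0,1],[-1.9,0,0,0,0,0,1]]]'
python3 - <<'E'
from h import *
im=robot.read_camera('side'); cv2.imwrite('pics/s14.png',cv2.resize(im[200:360,230:410,::-1],None,fx=3.7,fy=3.7,interpolation=cv2.INTER_CUBIC))
im=robot.read_camera('wrist'); cv2.imwrite('pics/w14.png',im[:,:,::-1])
print(robot.observe()['tool_pos'],robot.observe()['tool_rot'],robot.observe()['contact_force'])
E
```

```text
time: 13.9
tool_pos: [0.5054, -0.1029, 0.0479]
tool_rot: [3.139, -0.002, 3.107]
contact_force: [-0.9, 0.3, -0.4]
opening: 0.0918
[ 0.50487125 -0.10275108  0.04779247] [ 3.13892003e+00 -2.75858941e-03  3.10676659e+00] [-0.15457409 -0.01515262  0.47727907]
```

View pics/s14.png

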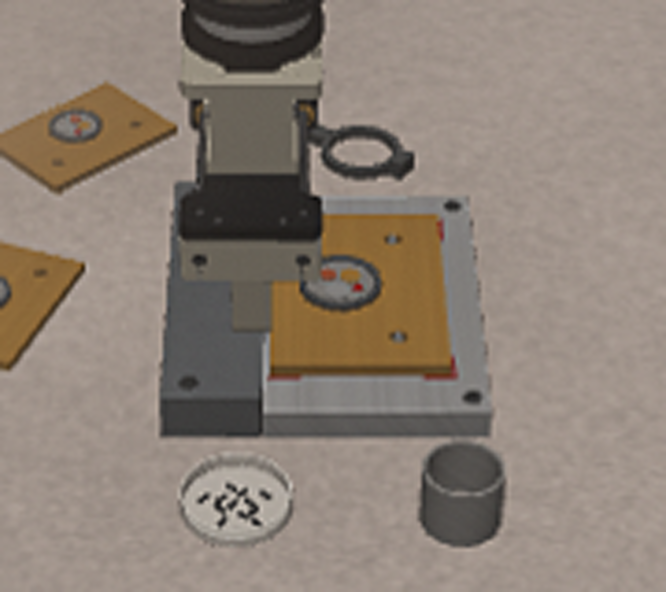

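View pics/w14.png

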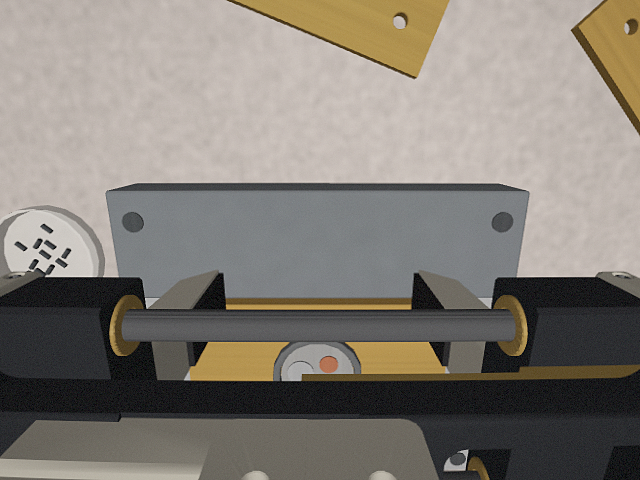

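The plate has dropped and the pins show in both holes. I'll retreat and verify from above.

```bash
python3 -m creep '[[[0.8,0,0,0,0,0,1],[0.8,0,-4,0,0,0,1],[0,0,-9,0,0,0,1],[-2.5,0,-14,0,0,0,1],[-5.5,0,-19,0,0,0,1],[-5.5,0,-19,0,0,0,1],[-5.5,0,-19,0,0,0,1],[-5.5,0,-19,0,0,0,1]]]'
python3 meas.py w15 .028;python3 - <<'E'
from h import *
im=cv2.imread('pics/w15.png'); cv2.imwrite('pics/w15d.png',cv2.resize(im[90:290,195:435],None,fx=3.3,fy=3,interpolation=cv2.INTER_CUBIC))
im=robot.read_camera('side'); cv2.imwrite('pics/s15.png',cv2.resize(im[235:330,265:370,::-1],None,fx=6,fy=6,interpolation=cv2.INTER_CUBIC))
im=robot.read_camera('top'); cv2.imwrite('pics/t15.png',im[:,:,::-1])
E
```

```text
time: 14.8
tool_pos: [0.5591, -0.1049, 0.2364]
tool_rot: [3.138, -0.005, 3.107]
contact_force: [-0.5, -0.3, -1.8]
opening: 0.0917
[[247.4, 168.0], [387.1, 168.0], [381.8, 263.0], [251.9, 263.0]] 4
plate [ 0.5664 -0.1058 -0.0363]
[[-0.9, -0.2], [0.6, 0.0], [0.9, 0.2], [-0.6, 0.1]]
in fixture mm 18.197568275828402 -1.0720162530901365 -0.0022183768737948917
[ 0.55877789 -0.10488776  0.23583879] [ 3.13790543 -0.00633409  3.10663263]
```

View pics/w15d.png

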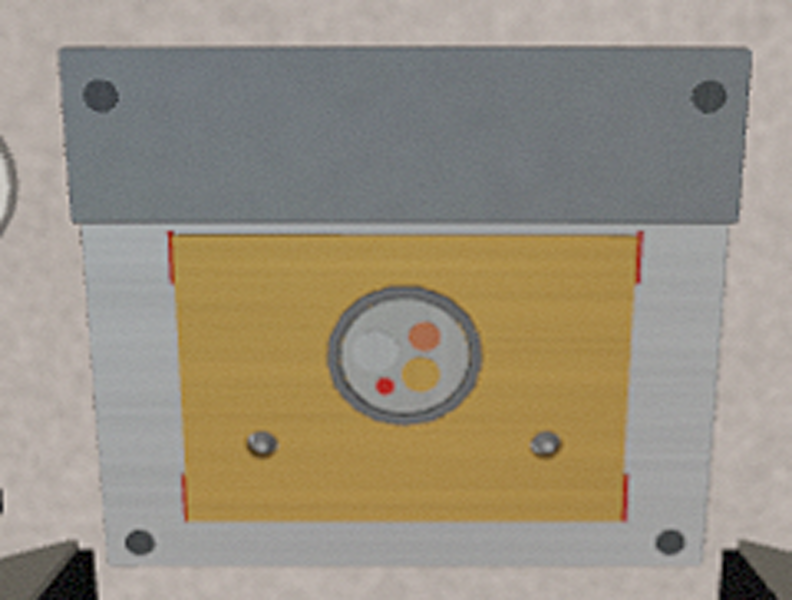

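View pics/s15.png

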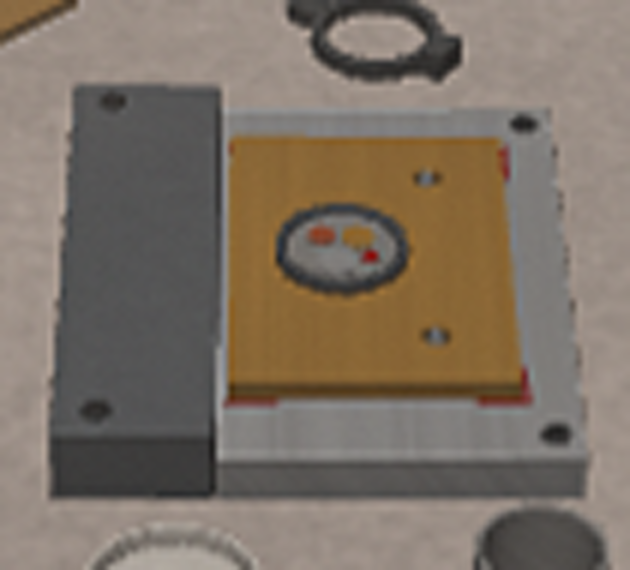

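Both pins are centred in the holes, the red marks frame all four corners, and the gap to the ledge is visible. I'll hand it in after one quick check that the bystanders haven't moved.

```bash
python3 - <<'E'
from h import *
a=cv2.imread('pics/top0.png').astype(int);b=cv2.imread('pics/t15.png').astype(int)
d=cv2.blur(abs(a-b).max(2).astype(np.float32),(3,3))
for n,(x0,y0,x1,y1) in dict(holder=(275,208,308,245),case=(105,185,168,228),driver=(105,270,175,315),plate2=(250,275,310,338),plate3=(325,300,388,355),oiler_tweez=(498,175,535,258),tube=(424,198,452,226),dish=(417,250,448,280)).items(): print(n,d[y0:y1,x0:x1].max().round())
robot.hand_in()
E
```

```text
holder 16.0
case 16.0
driver 17.0
plate2 16.0
plate3 96.0
oiler_tweez 17.0
tube 104.0
dish 112.0
the job is handed in; nothing more can be done
```

View pics/t15.png

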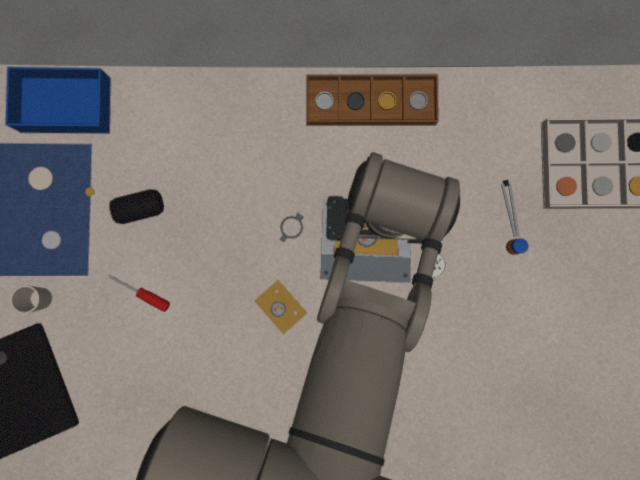

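The plate is seated: both holes are over the pins and it lies on the lower seat. I handed the job in at about 15 s on the robot's clock. I squared it with two open fingertips on its rear edge, pushed it about 7 mm toward +y from its side, then pushed it forward until it dropped. It was never gripped or lifted.

**Seating:** The last wrist and side pictures show both pins in the holes, the red marks around all four corners and a gap to the ledge. The fit gives about (18.2, −1.1) mm and −0.002 rad against the target (19, 0) mm and 0 rad. That 1 mm difference is within my measuring error of about 1–2 mm. The pushes read no more than about 2 N, and the fingers were well clear of the plate at hand-in.

**Bystanders:** The before/after top-picture check found no change at the holder, case, driver, oiler, tweezers and one small plate. It flagged the tube, dish and other small plate, but the arm hid those three in the last top picture. The dish and tube looked unmoved in the side pictures up to the final push. The hidden small plate was never approached, but I did not check it again after the last move.

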